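Unclip the cover of the short battery box

ROBOT

A 7-joint arm with a two-finger parallel gripper is mounted at the origin on a cart in front of the work surface, level with it; the furniture and walls round the work are solid. World frame = base frame: x ahead of the robot, y to its left, z up, the work surface at z = 0. Lengths are in m, angles in rad, forces in N, time in s.
With the tool pointing down it reaches from about 0.4 to 0.85 m from the base axis. Payload 10.4 kg.
Tool frame: the origin (TCP) lies at the centre of the arm's flange, where the gripper is bolted on; the fingertips stand 173 mm ahead of it and the grasp point (between the pads) lies 155 mm ahead of it; z points along the fingers, y is the line along which they close (so a half turn about z gives the same grasp; the last joint's range is limited). The gripper opens to 85 mm and grips with 20 to 120 N. Pads are 22 mm wide; open, the fingers measure 114 mm over their backs; the gripper's body (76 mm by 85 mm) begins 54 mm behind the grasp point. The pads swing forward as they close: fully open they stand 13 mm farther back than shut.
Start: joints at [-1.213, 0.332, -0.065, 1.46, 0.022, 1.35, -0.088], TCP at [0.232, 0.58, 0.405] pointing down, gripper open.
Joint ranges: [-2.6, 2.6], [-0.5, 2.12], [-1.47, 1.34], [0.16, 2.42], [-1.27, 4.41], [0.06, 2.06], [-2.6, 2.6]. Speed limits (rad/s): [2.22, 2.22, 2.79, 2.79, 3.14, 3.14, 3.14].

INTERFACE

Orientations are given as a unit quaternion [x, y, z, w].
In Python, from workcell import manip, viewer, finder gives the robot as it stands.
- The arm moves only by the tool arm_command, never from a script. Its argument "plan" is a list of rows, each an object with "dp": the shift along the tool's x, y, z in mm, a list of three; "spin": the turn about the tool's z in rad. A call has 1 to 5 rows; each row shifts and turns the commanded pose from where the row before left it, along the tool's axes as they then stand; what a row does not reach is not made up. A row lasts 1/10 s, in which the tool goes at most 50 mm and 8.59 degrees, less where a joint would pass 70% of its speed; a pose out of reach is approached as far as the arm can. A call is refused whole if a number of a shift passes 50 or a number of a turn 0.15, either way. A call with a gripper value outside its range is refused whole. "grip" is the closure, from -1 (fully open) to 1 (shut), set as the call begins (left out, the last holds). The fingers move at their own pace and stop on an object; "newtons" is the grip in N (left out, the last holds). Time passes only in rows, so rows that do not move let the fingers close. It gives the time, the measured TCP pose, the force, the opening and the grip force at its end, in the units of the state.
- manip.get_obs(): the state, without advancing time (a new reading comes with each control period).
- viewer.camera(name): name is "scene" or "top" or "wrist"; returns the picture (480x640x3 uint8, blue, green, red); there is no depth.
- viewer.camera_params(name): a dict with "vertical_fov" (degrees; the focal length in pixels is half the picture's height over the tangent of half this angle, whatever the lens; pixels are square), "cx", "cy" (the principal point, pixels), "k1" (the pictures are not rectified: a ray, as slopes to the right and down, at radius r is drawn at 1 + k1 r^2 times it, then the intrinsics apply), "R" (3x3) and "t" (3): a world point X has camera coordinates R X + t; the wrist camera has in their place "T_tool_cam" (4x4, takes a point from camera to tool coordinates, whose origin is the TCP and whose axes are the flange's). Camera axes: x right, y down, z forward; pixel columns grow to the right and rows downward; lengths in m; the calibration is good to about 2 mm. A picture is of the moment at which its call begins: read the wrist's pose just before it. camera_params takes no time and is no camera call.
- manip.hand_in(): hands the job in; it is judged then, once.
Trained networks look in the newest picture that a camera, given by its name, has taken for a name from the list of things; names that differ only in an ending like _2 or _b are one class to them, and where a whole thing is asked for, a point or a joint stands for the part that bears it (a point fixed in the world has none). Each returns a list of dicts, best first, with "score" (0 to 1); they miss things now and then, are a little off and sometimes report something else, mostly with a low value. They report only what shows in the picture. A call takes as long as a camera call.
- finder.find_in(camera, thing): "position" ([x, y, z] in m, in world coordinates, good to about 4 mm: the middle of the surface that is visible of it).
The state is a dict: "clock": time; "joint_pos": joint angles; "joint_velocities": joint speeds; "tau": joint torques, N m; "position": TCP position; "ee_rot": TCP orientation; "ft_force": force on the tool from outside, world axes, zero at the start; "torque": the same for the moment, N m; "grip_width": opening from 0.0 (shut) to 1.0 (fully open); "grasp_force": force on a finger pad.
Only numpy, scipy, OpenCV 4.12 (cv2) and the standard library are available. Lean on these libraries where they do the work, as an engineer would, in place of code of your own. Each camera call takes 0.05 s, during which the arm holds its last target. There are 200 camera calls.

TASK

Two lamp battery boxes are screwed to the bench. Squeeze together the two upright side tabs on the cover of the shorter box, lift that cover off so that its cells can be changed, and set the cover down, right way up, on the rubber mat without dropping it. Leave the longer box's cover on.

Things in the scene. Friction and masses are not known exactly. Their poses are not given: they have to be found in the camera images.
- short_cover_grip (a point): SHORT box's cover (grey case 100x62x46 mm high, fixed): plate 102 (x) x 64 (y) x 5, two black upright tabs facing each other in mid-length. Point midway between the tabs, 15 mm above plate top, half-way up them; x along box, y tab to tab, z up. 66 above bench when on, 38 when standing on the mat. 80 g. Skirt 14 deep sits in the box: lift straight up 20 or more first.
- short_tab_left (a joint): Inward travel of the short cover's tab on its +y side, 0 to 0.0055 m; the other is its mirror. Tabs: 26 mm wide (x), 5 thick, 30 tall above the plate; outer faces 50 mm apart at rest, 39 with both home. Sprung: 2.5 N to start, 6 N at the stop; both must go in 4 mm or more to unhook. Held squeezed they are the handle to carry the cover; let go, they spring out.
- long_cover_grip (a point): The same point on the cover of the LONG box, a box of the same make, width and height but 130 mm long with a cover 132 mm long. Its tabs reach 81 mm above the bench: carry over them with room. To be left alone.
- mat: Flat black rubber mat fixed on the bench, 160 mm along its x, 120 mm along its y, 4 mm thick; origin at the centre of its underside, z up.

How it is judged:
By the outcome, as a careful person would: the job done as asked, in the order asked, and still so for the second after the job is handed in, with the robot touching nothing.
It also fails if it takes over 35 s, if anything falls off the work surface, if the arm or the gripper's body presses on something with over 40 N, if the wrist force passes 120 N, or if a joint passes its speed limit or range.

## Working session

There is one attempt and no reset: what is moved stays moved. The work goes in short steps, Python scripts to look and compute and a tool call to move; the robot and the scene stay as the last step left them, time stands still between calls to the robot, and variables do not carry over. Pictures are saved under pics/ and viewed, at most 10 in all, crops included, and the job is handed in when it is done.

Besides the shell and the picture viewer there is one more tool, called after ">>>" in YAML: its name, and indented under it one key for each argument. arm_command: Moves the arm, as the interface text tells. Its arguments: {"type":"object","properties":{"plan":{"type":"array","items":{"type":"object","properties":{"dp":{"type":"array","items":{"type":"number"}},"spin":{"type":"number"}}}},"grip":{"type":"number"},"newtons":{"type":"number"}},"required":["plan"]}

```bash
mkdir -p pics
cat > h.py <<'E'
import numpy as np, cv2
from workcell import manip, viewer, finder
from scipy.spatial.transform import Rotation as Ro
def K(p):
    f=240/np.tan(np.radians(p["vertical_fov"])/2); return f,p["cx"],p["cy"],p["k1"]
def pose(cam,o=None):
    p=viewer.camera_params(cam)
    if cam=="wrist":
        o=o or manip.get_obs(); T=np.eye(4);T[:3,:3]=Ro.from_quat(o["ee_rot"]).as_matrix();T[:3,3]=o["position"]
        W=T@np.array(p["T_tool_cam"]); return p,W[:3,:3],W[:3,3]
    R=np.array(p["R"]); return p,R.T,-R.T@np.array(p["t"])
def px2w(cam,uv,z,o=None):
    p,Rw,c=pose(cam,o); f,cx,cy,k=K(p)
    d=np.array([(uv[0]-cx)/f,(uv[1]-cy)/f]); s=d.copy()
    for _ in range(30): s=d/(1+k*(s@s))
    r=Rw@np.array([s[0],s[1],1]); return c+r*(z-c[2])/r[2]
def w2px(cam,X,o=None):
    p,Rw,c=pose(cam,o); f,cx,cy,k=K(p)
    q=Rw.T@(np.array(X)-c); s=q[:2]/q[2]; s=s*(1+k*(s@s)); return np.array([f*s[0]+cx,f*s[1]+cy])
E
python3 - <<'E'
from h import *
np.set_printoptions(precision=4,suppress=True)
for c in ["top","scene"]:
    cv2.imwrite(f"pics/{c}0.png",viewer.camera(c))
    for t in ["short_cover_grip","long_cover_grip","mat"]:
        for d in finder.find_in(c,t)[:3]: print(c,t,d["score"],np.array(d["position"]),w2px(c,d["position"]))
o=manip.get_obs();print(o["clock"],o["position"],o["ee_rot"],o["grip_width"]); print(Ro.from_quat(o["ee_rot"]).as_matrix()); print(viewer.camera_params("wrist"))
E
```

```text
top short_cover_grip 0.84 [0.5273 0.1875 0.0493] [329.857  240.7523]
top short_cover_grip 0.62 [0.4073 0.3388 0.001 ] [246.6637 306.0028]
top long_cover_grip 0.88 [0.6391 0.035  0.0503] [416.7742 181.0997]
scene short_cover_grip 0.71 [0.5151 0.1836 0.0543] [325.4213 249.2952]
scene long_cover_grip 0.9 [0.6302 0.0267 0.0507] [451.0131 265.5235]
scene mat 0.65 [0.3977 0.3274 0.0068] [214.0533 263.4293]
0.4 [0.2323 0.5802 0.4046] [ 0.1893  0.9819 -0.     -0.    ] 0.9957270538305838
[[-0.9284  0.3717 -0.    ]
 [ 0.3717  0.9284 -0.    ]
 [-0.     -0.0001 -1.    ]]
{'vertical_fov': 65.5330292686561, 'cx': 316.9166882675172, 'cy': 242.11519536671517, 'k1': 0.020043149561018072, 'T_tool_cam': array([[ 0.0016, -0.9463, -0.3233,  0.0848],
       [ 1.    ,  0.0015,  0.0007, -0.001 ],
       [-0.0002, -0.3233,  0.9463,  0.0307],
       [ 0.    ,  0.    ,  0.    ,  1.    ]])}
```

View pics/top0.png

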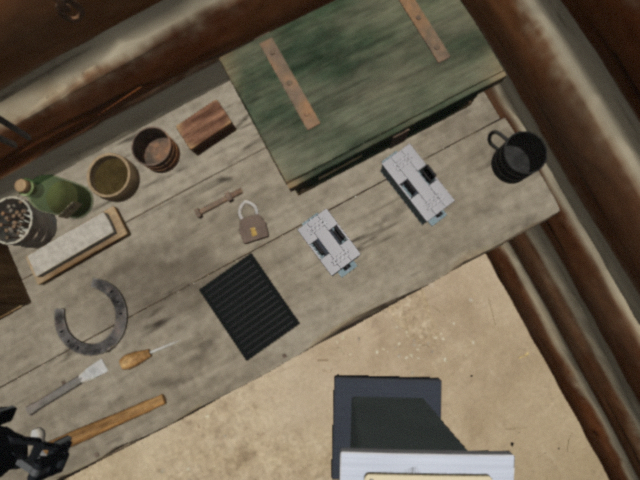

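View pics/scene0.png

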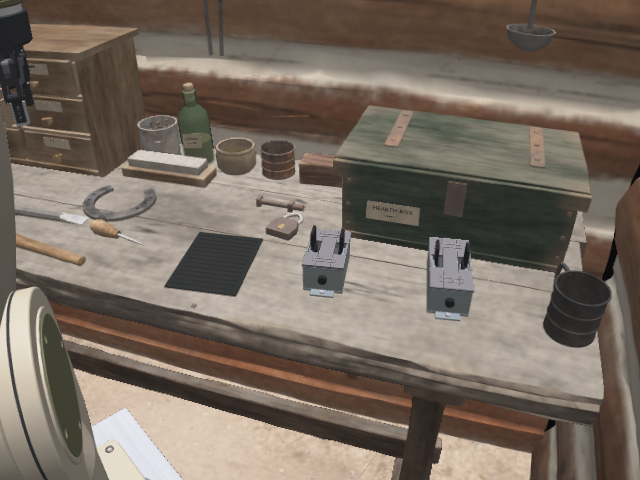

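Run:
```python
from h import *
np.set_printoptions(precision=4,suppress=True)
c=[px2w("top",u,.051) for u in [(299,228),(327,209),(360,255),(332,275)]]
print(np.array(c),np.mean(c,0)); d=(c[2]+c[3]-c[0]-c[1]);print("short long axis deg",np.degrees(np.arctan2(d[1],d[0])),np.linalg.norm(d)/2)
m=[px2w("top",u,.004) for u in [(200,292),(250,255),(299,322),(248,359)]]
print(np.array(m),np.mean(m,0)); d=(m[2]+m[3]-m[0]-m[1]);print("mat long axis",np.degrees(np.arctan2(d[1],d[0])),np.linalg.norm(d)/2)
for z in (0,.15): print("chest",[px2w("top",u,z) for u in [(293,188),(505,72)]])
print("scene chest bottom",px2w("scene",(347,225),0),px2w("scene",(560,262),0))
print("tabs top view z.081",px2w("top",(319,250),.07),px2w("top",(340,234),.07))
```

```text
[[0.5483 0.2428 0.051 ]
 [0.5838 0.1942 0.051 ]
 [0.5034 0.1338 0.051 ]
 [0.4669 0.1819 0.051 ]] [0.5256 0.1882 0.051 ]
short long axis deg -143.1442219420321 0.1010926208613707
[[0.4301 0.427  0.004 ]
 [0.5019 0.3364 0.004 ]
 [0.3814 0.2405 0.004 ]
 [0.311  0.3316 0.004 ]] [0.4061 0.3339 0.004 ]
mat long axis -141.39094105816423 0.15330776293931334
chest [array([0.632 , 0.2615, 0.    ]), array([ 0.8797, -0.1485,  0.    ])]
chest [array([0.5978, 0.2462, 0.15  ]), array([ 0.8046, -0.0961,  0.15  ])]
scene chest bottom [0.6515 0.2704 0.    ] [ 0.8397 -0.0606  0.    ]
tabs top view z.081 [0.5083 0.2052 0.07  ] [0.537  0.1699 0.07  ]
```

```bash
cat >> h.py <<'E'
def rows(target,yaw,vmax=45,wmax=0.145,o=None):
    "yaw = world angle (rad) of tool x; rows from the present pose, tool down"
    o=o or manip.get_obs(); R=Ro.from_quat(o["ee_rot"]).as_matrix(); p=np.array(o["position"])
    y0=np.arctan2(R[1,0],R[0,0]); dy=(yaw-y0+np.pi)%(2*np.pi)-np.pi
    n=int(max(np.ceil(np.linalg.norm(target-p)*1000/vmax),np.ceil(abs(dy)/wmax),1)); D=(target-p)*1000/n
    for i in range(n):
        a=y0+dy*i/n; x=np.array([np.cos(a),np.sin(a),0]); y=np.array([np.sin(a),-np.cos(a),0])
        print(i,np.round([D@x,D@y,-D[2]],1),round(-dy/n,3))
E
python3 - <<'E'
from h import *
rows(np.array([.523,.187,.38]),np.radians(-143.1))
E
```

```text
0 [-37.8 -23.4   2.2] -0.093
1 [-35.5 -26.8   2.2] -0.093
2 [-32.8 -30.    2.2] -0.093
3 [-29.9 -32.9   2.2] -0.093
4 [-26.7 -35.5   2.2] -0.093
5 [-23.3 -37.9   2.2] -0.093
6 [-19.7 -39.9   2.2] -0.093
7 [-15.9 -41.5   2.2] -0.093
8 [-11.9 -42.8   2.2] -0.093
9 [ -7.9 -43.7   2.2] -0.093
10 [ -3.8 -44.3   2.2] -0.093
```

>>> arm_command:
  plan:
    - {"dp": [-38, -23, 2], "spin": -0.093}
    - {"dp": [-35, -27, 2], "spin": -0.093}
    - {"dp": [-33, -30, 2], "spin": -0.093}
    - {"dp": [-30, -33, 2], "spin": -0.093}
    - {"dp": [-27, -35, 2], "spin": -0.093}
  grip: -1

```text
clock: 0.9
position: [0.3655, 0.4003, 0.3948]
ee_rot: [-0.044, 0.999, 0.0, 0.0]
ft_force: [1.5, -0.3, -0.9]
grip_width: 1.002
grasp_force: 0.0
```

>>> arm_command:
  plan:
    - {"dp": [-23, -38, 2], "spin": -0.093}
    - {"dp": [-20, -40, 2], "spin": -0.093}
    - {"dp": [-16, -41, 2], "spin": -0.093}
    - {"dp": [-12, -43, 2], "spin": -0.093}
    - {"dp": [-8, -44, 2], "spin": -0.093}

```text
clock: 1.4
position: [0.4977, 0.2215, 0.3849]
ee_rot: [-0.273, 0.962, 0.0, 0.0]
ft_force: [0.8, 0.6, -0.3]
grip_width: 1.002
grasp_force: 0.0
```

Run:
```python
from h import *
o=manip.get_obs();print(o["clock"],o["position"],o["joint_pos"])
rows(np.array([.523,.187,.38]),np.radians(-143.1))
```

```text
1.4 [0.49769782 0.22145704 0.38492038] [-0.62990913  0.16435874  0.14235019  1.7121105  -0.02449904  1.26616674
  1.64184464]
0 [ -3.4 -42.6   4.9] -0.091
```

>>> arm_command:
  plan:
    - {"dp": [-4, -43, 4], "spin": -0.091}
    - {"dp": [0, 0, 0], "spin": 0}
    - {"dp": [0, 0, 0], "spin": 0}

```text
clock: 1.7
position: [0.5231, 0.1877, 0.3805]
ee_rot: [-0.313, 0.95, 0.0, -0.0]
ft_force: [-0.7, 1.0, -0.2]
grip_width: 1.001
grasp_force: 0.0
```

Run:
```python
from h import *
np.set_printoptions(precision=4,suppress=True)
o=manip.get_obs();print(o["clock"],o["position"],o["joint_vel" if 0 else "joint_velocities"],o["joint_pos"])
im=viewer.camera("wrist");cv2.imwrite("pics/w1.png",im)
for d in finder.find_in("wrist","short_cover_grip")[:2]: print(d, w2px("wrist",d["position"],o))
for s in (1,-1): print([w2px("wrist",[.523-.6*.025*s,.187+.8*.025*s,.081],o)])
```

```text
1.7 [0.5231 0.1877 0.3805] [-0.0313 -0.0079 -0.0365  0.0028 -0.0051  0.0002 -0.0168] [-0.5738  0.1917  0.1674  1.691  -0.0334  1.262   1.8088]
{'position': [0.5286, 0.186, 0.05], 'score': 0.62} [310.251  226.2024]
[array([348.1009, 232.6938])]
[array([281.9098, 232.9845])]
```

View pics/w1.png

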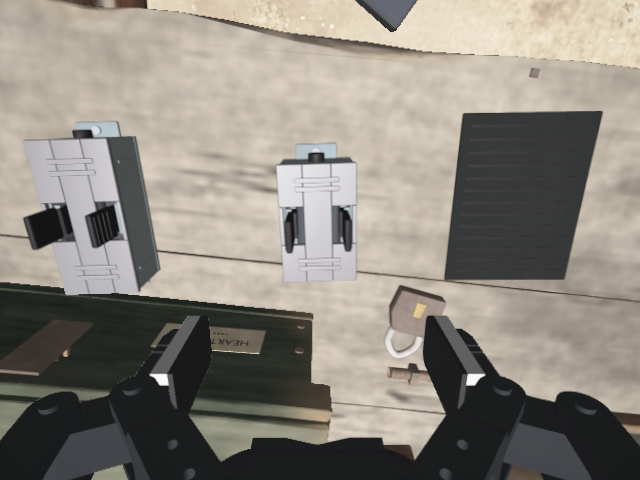

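The wrist view shows the short cover centred with plate corners near (277,166), (355,161), (357,279), (283,282) and tabs near x=291 and 347. The mat corners are near (463,113), (602,111), (565,279) and (445,279).

Run:
```python
from h import *
np.set_printoptions(precision=4,suppress=True)
o=manip.get_obs()
def q(P,z):
    c=np.array([px2w("wrist",u,z,o) for u in P]); a=c[0]+c[1]-c[2]-c[3]; b=c[1]+c[2]-c[0]-c[3]
    print(c.mean(0),np.degrees(np.arctan2(a[1],a[0])),np.degrees(np.arctan2(b[1],b[0])),np.linalg.norm(a)/2,np.linalg.norm(b)/2)
q([(277,166),(355,161),(357,279),(283,282)],.051)
q([(463,113),(602,111),(565,279),(445,279)],.004)
im=viewer.camera("wrist"); cv2.imwrite("pics/w2.png",cv2.resize(im[140:300,250:390],None,fx=3.7,fy=3.7,interpolation=cv2.INTER_CUBIC))
```

```text
[0.5229 0.1927 0.051 ] -141.23191933717607 129.87369426221775 0.10127357817698757 0.06337050634504915
[0.4034 0.3373 0.004 ] -142.26199930569348 127.05420303740827 0.1588183267078547 0.11948348663126104
```

View pics/w2.png

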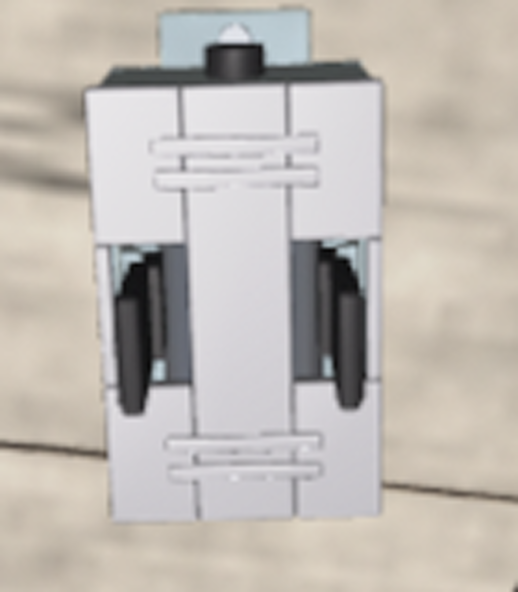

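Run:
```python
from h import *
np.set_printoptions(precision=4,suppress=True)
o=manip.get_obs()
g=lambda a,b:(250+a/3.7,140+b/3.7)
c=np.array([px2w("wrist",g(*u),.051,o) for u in [(85,88),(383,84),(381,517),(112,522)]]); a=c[0]+c[1]-c[2]-c[3]; b=c[1]+c[2]-c[0]-c[3]
print(c.mean(0),np.degrees(np.arctan2(a[1],a[0])),np.degrees(np.arctan2(b[1],b[0]))-90+180,np.linalg.norm(a)/2,np.linalg.norm(b)/2)
t=np.array([px2w("wrist",g(*u),.081,o) for u in [(119,355),(364,355)]]);print(t,t.mean(0),np.linalg.norm(t[1]-t[0]))
d=t[1]-t[0];print(np.degrees(np.arctan2(d[1],d[0]))-90+180)
```

```text
[0.5242 0.1909 0.051 ] -141.64614985457905 217.82488461718208 0.10138425400987593 0.06372917695040564
[[0.539  0.171  0.081 ]
 [0.5089 0.2112 0.081 ]] [0.524  0.1911 0.081 ] 0.05020425665354218
216.86090952760898
```

Run:
```python
from h import *
rows(np.array([.524,.191,.227]),np.radians(-142.5))
```

```text
0 [-0.5 -0.1 38.4] -0.003
1 [-0.5 -0.1 38.4] -0.003
2 [-0.5 -0.1 38.4] -0.003
3 [-0.5 -0.1 38.4] -0.003
```

>>> arm_command:
  plan:
    - {"dp": [-1, 0, 40], "spin": -0.01}
    - {"dp": [-1, 0, 40], "spin": 0}
    - {"dp": [0, 0, 40], "spin": 0}
    - {"dp": [0, 0, 23], "spin": 0}
    - {"dp": [0, 0, 10], "spin": 0}

```text
clock: 2.35
position: [0.523, 0.1907, 0.2254]
ee_rot: [-0.32, 0.947, 0.0, -0.002]
ft_force: [0.1, 1.2, 0.7]
grip_width: 1.001
grasp_force: 0.0
```

>>> arm_command:
  plan:
    - {"dp": [0, 0, 0], "spin": 0}
    - {"dp": [0, 0, 0], "spin": 0}
    - {"dp": [0, 0, 0], "spin": 0}
    - {"dp": [0, 0, 0], "spin": 0}
    - {"dp": [0, 0, 0], "spin": 0}
  grip: 0.1
  newtons: 30

```text
clock: 2.85
position: [0.525, 0.1902, 0.2299]
ee_rot: [-0.32, 0.948, 0.0, 0.002]
ft_force: [-2.6, -0.0, 7.3]
grip_width: 0.454
grasp_force: 11.4
```

>>> arm_command:
  plan:
    - {"dp": [0, 0, -1], "spin": 0}
    - {"dp": [0, 0, -1], "spin": 0}
    - {"dp": [0, 0, 0], "spin": 0}
    - {"dp": [0, 0, 0], "spin": 0}
  grip: 1
  newtons: 40

```text
clock: 3.25
position: [0.5246, 0.1898, 0.2306]
ee_rot: [-0.319, 0.948, 0.0, 0.001]
ft_force: [-1.8, -0.9, 7.3]
grip_width: 0.433
grasp_force: 42.1
```

Run:
```python
from h import *
im=viewer.camera("wrist"); cv2.imwrite("pics/w3.png",im[150:480])
o=manip.get_obs(); print(o["clock"],o["position"],o["ft_force"],o["torque"],o["grip_width"],o["grasp_force"])
```

```text
3.3 [0.52464752 0.18980162 0.23057452] [-2.42784466 -1.32797806  6.48222445] [-0.14848795  0.36130632  0.0060826 ] 0.427283282392052 42.13627338409424
```

View pics/w3.png

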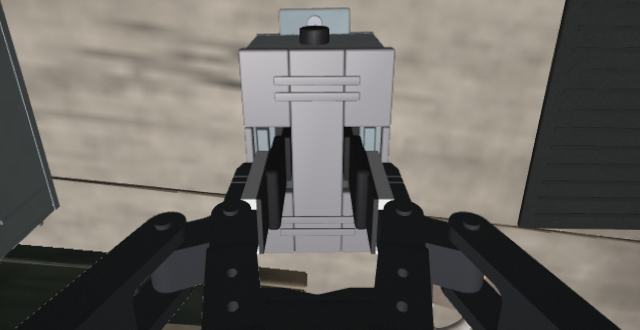

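The picture shows both pads pressed on the outer faces of the tabs, at about x=265 and x=370. I'm lifting straight up.

>>> arm_command:
  plan:
    - {"dp": [0, 0, -8], "spin": 0}
    - {"dp": [0, 0, -10], "spin": 0}
    - {"dp": [0, 0, -10], "spin": 0}
    - {"dp": [0, 0, -15], "spin": 0}
    - {"dp": [0, 0, -15], "spin": 0}

```text
clock: 3.8
position: [0.5242, 0.1894, 0.2887]
ee_rot: [-0.319, 0.948, -0.0, -0.0]
ft_force: [-0.1, -0.3, -0.9]
grip_width: 0.432
grasp_force: 41.0
```

>>> arm_command:
  plan:
    - {"dp": [0, 0, -15], "spin": 0}
    - {"dp": [0, 0, -15], "spin": 0}
    - {"dp": [0, 0, 0], "spin": 0}

```text
clock: 4.1
position: [0.5249, 0.1896, 0.3203]
ee_rot: [-0.319, 0.948, 0.0, 0.002]
ft_force: [-0.2, 0.5, -1.0]
grip_width: 0.432
grasp_force: 41.0
```

Run:
```python
from h import *
im=viewer.camera("wrist"); s=viewer.camera("scene")
cv2.imwrite("pics/w4.png",np.hstack([cv2.resize(im,(400,300)),cv2.resize(s[150:330,180:420],(400,300))]))
o=manip.get_obs(); print(o["clock"],o["position"],o["ft_force"],o["torque"],o["grip_width"],o["grasp_force"])
rows(np.array([.4045,.3355,.31]),np.radians(-142.2),vmax=40)
```

```text
4.2 [0.52425398 0.18954016 0.31779415] [-0.16452362  0.51075751 -1.15867954] [ 0.01124497 -0.01091384 -0.03165041] 0.4317018789856654 41.04189097881317
0 [ 1.4 37.7  1.6] -0.002
1 [ 1.3 37.7  1.6] -0.002
2 [ 1.3 37.7  1.6] -0.002
3 [ 1.2 37.7  1.6] -0.002
4 [ 1.1 37.7  1.6] -0.002
```

View pics/w4.png

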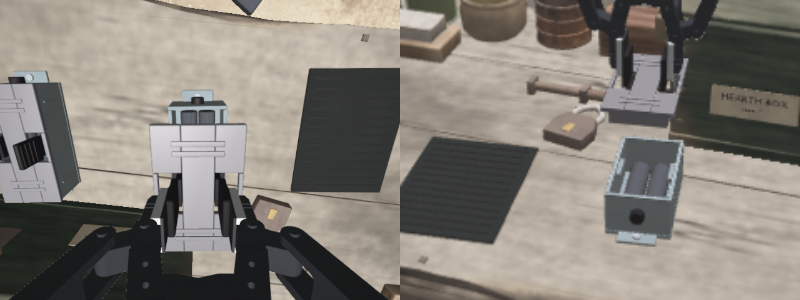

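The cover is off, hanging level in the fingers, and the open box with its cells shows below. Next I carry it to the mat.

>>> arm_command:
  plan:
    - {"dp": [1, 25, 0], "spin": 0}
    - {"dp": [1, 38, 0], "spin": 0}
    - {"dp": [1, 40, 0], "spin": 0}
    - {"dp": [1, 40, 0], "spin": 0}
    - {"dp": [1, 30, 4], "spin": 0}

```text
clock: 4.7
position: [0.4137, 0.3262, 0.3132]
ee_rot: [-0.32, 0.947, 0.0, -0.0]
ft_force: [0.9, 0.8, -1.5]
grip_width: 0.436
grasp_force: 41.0
```

>>> arm_command:
  plan:
    - {"dp": [1, 15, 10], "spin": 0}
    - {"dp": [0, 0, 25], "spin": 0}
    - {"dp": [0, 0, 25], "spin": 0}
    - {"dp": [0, 0, 15], "spin": 0}
    - {"dp": [0, 0, 0], "spin": 0}

```text
clock: 5.2
position: [0.4048, 0.3348, 0.2358]
ee_rot: [-0.319, 0.948, -0.001, -0.003]
ft_force: [0.0, -0.4, -0.8]
grip_width: 0.431
grasp_force: 41.0
```

Run:
```python
from h import *
im=viewer.camera("wrist"); s=viewer.camera("scene")
cv2.imwrite("pics/w5.png",np.hstack([cv2.resize(im,(400,300)),cv2.resize(s[150:330,120:360],(400,300))]))
o=manip.get_obs(); print(o["clock"],o["position"],o["ft_force"],o["grip_width"],o["grasp_force"])
rows(np.array([.4045,.3355,.21]),np.radians(-142.2),vmax=40)
```

```text
5.3 [0.40573798 0.33557231 0.23854106] [ 0.4672354  -0.85583273 -1.14597988] 0.43253984486554053 41.0485714673996
0 [ 1.   0.7 28.5] -0.01
```

View pics/w5.png

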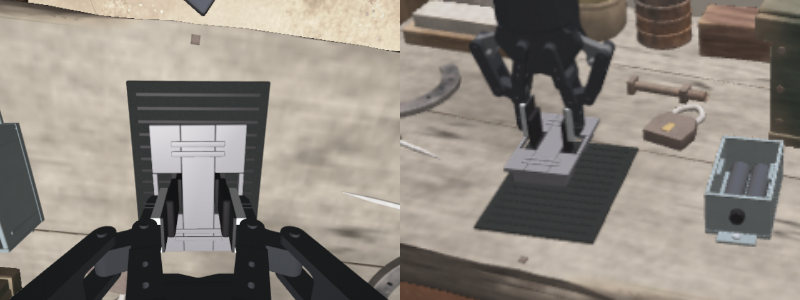

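It is centred over the mat. Now I lower it gently.

>>> arm_command:
  plan:
    - {"dp": [0, 0, 12], "spin": 0}
    - {"dp": [0, 0, 10], "spin": 0}
    - {"dp": [0, 0, 6], "spin": 0}
    - {"dp": [0, 0, 3], "spin": 0}
    - {"dp": [0, 0, 0], "spin": 0}

```text
clock: 5.8
position: [0.4057, 0.3356, 0.2073]
ee_rot: [-0.319, 0.948, -0.0, -0.0]
ft_force: [-0.7, 0.0, -1.1]
grip_width: 0.437
grasp_force: 41.0
```

>>> arm_command:
  plan:
    - {"dp": [0, 0, 2], "spin": 0}
    - {"dp": [0, 0, 1], "spin": 0}
    - {"dp": [0, 0, 1], "spin": 0}
    - {"dp": [0, 0, 0], "spin": 0}
    - {"dp": [0, 0, 0], "spin": 0}

```text
clock: 6.3
position: [0.4058, 0.3357, 0.2038]
ee_rot: [-0.319, 0.948, 0.0, 0.0]
ft_force: [-0.1, -0.4, -1.4]
grip_width: 0.435
grasp_force: 41.0
```

>>> arm_command:
  plan:
    - {"dp": [0, 0, 1], "spin": 0}
    - {"dp": [0, 0, 0], "spin": 0}
    - {"dp": [0, 0, 0], "spin": 0}

```text
clock: 6.6
position: [0.4058, 0.3358, 0.2028]
ee_rot: [-0.319, 0.948, 0.0, 0.0]
ft_force: [1.2, 0.4, -0.7]
grip_width: 0.433
grasp_force: 41.1
```

>>> arm_command:
  plan:
    - {"dp": [0, 0, 1], "spin": 0}
    - {"dp": [0, 0, 0], "spin": 0}
    - {"dp": [0, 0, 0], "spin": 0}

```text
clock: 6.9
position: [0.4058, 0.3358, 0.2025]
ee_rot: [-0.319, 0.948, 0.0, 0.0]
ft_force: [-3.6, -3.5, 10.6]
grip_width: 0.428
grasp_force: 43.6
```

Contact made at 10 N. I release in steps.

>>> arm_command:
  plan:
    - {"dp": [0, 0, 0], "spin": 0}
    - {"dp": [0, 0, 0], "spin": 0}
    - {"dp": [0, 0, 0], "spin": 0}
  grip: -0.05
  newtons: 20

```text
clock: 7.2
position: [0.4057, 0.3357, 0.2016]
ee_rot: [-0.319, 0.948, -0.0, -0.0]
ft_force: [0.3, 1.0, -1.3]
grip_width: 0.525
grasp_force: 3.9
```

>>> arm_command:
  plan:
    - {"dp": [0, 0, 0], "spin": 0}
    - {"dp": [0, 0, 0], "spin": 0}
    - {"dp": [0, 0, 0], "spin": 0}
    - {"dp": [0, 0, 0], "spin": 0}
    - {"dp": [0, 0, 0], "spin": 0}
  grip: -0.9

```text
clock: 7.7
position: [0.4058, 0.3357, 0.2017]
ee_rot: [-0.319, 0.948, 0.0, 0.0]
ft_force: [-0.4, -0.1, -0.3]
grip_width: 0.95
grasp_force: 0.0
```

>>> arm_command:
  plan:
    - {"dp": [0, 0, -10], "spin": 0}
    - {"dp": [0, 0, -25], "spin": 0}
    - {"dp": [0, 0, -40], "spin": 0}
    - {"dp": [0, 0, -40], "spin": 0}
    - {"dp": [0, 0, -30], "spin": 0}

```text
clock: 8.2
position: [0.4059, 0.3357, 0.3502]
ee_rot: [-0.319, 0.948, 0.001, 0.001]
ft_force: [0.9, 0.2, 0.3]
grip_width: 0.951
grasp_force: 0.0
```

>>> arm_command:
  plan:
    - {"dp": [0, 0, 0], "spin": 0}
    - {"dp": [0, 0, 0], "spin": 0}
    - {"dp": [0, 0, 0], "spin": 0}

```text
clock: 8.5
position: [0.4055, 0.3354, 0.3459]
ee_rot: [-0.319, 0.948, -0.0, -0.001]
ft_force: [0.1, 0.1, -0.5]
grip_width: 0.947
grasp_force: 0.0
```

Run:
```python
from h import *
im=viewer.camera("wrist"); s=viewer.camera("scene")
cv2.imwrite("pics/w6.png",np.hstack([cv2.resize(im,(400,300)),cv2.resize(s[150:375,150:490],(400,300))]))
o=manip.get_obs(); print(o["clock"],o["position"],o["ft_force"],o["grip_width"])
```

```text
8.6 [0.40555056 0.33548349 0.34561782] [-0.01663887  0.08215912 -0.4797689 ] 0.9507188536094446
```

View pics/w6.png

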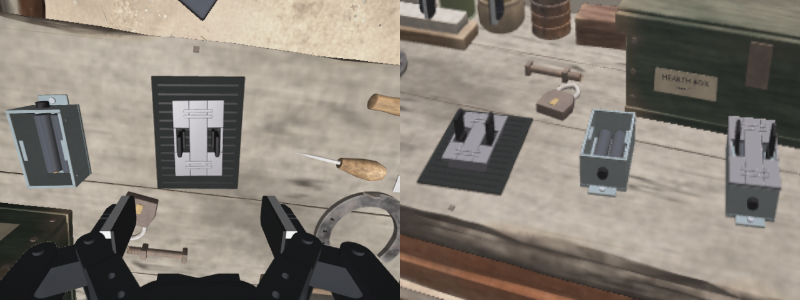

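The cover lies upright in the middle of the mat, the short box is open, and the long box's cover is still on.

```bash
python3 -c "
from workcell import manip
print(manip.hand_in())"
```

```text
the job is handed in; nothing more can be done
None
```

The short box's cover is off and standing right way up on the middle of the rubber mat, the longer box's cover is still on, and the job was handed in at about 8.6 s on the robot's clock; no verdict came back.

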